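# Refit the glue pan's knob and hold it pressed in

## Task

The control knob has come off the green glue pan: pick it up, turn it so that the flat in its bore matches the flat of the D-shaped spindle, and push it fully home on the spindle. Then keep pushing so that knob and spindle are pressed all the way in against their spring, and finish while still holding the knob pressed in: do not let go. Leave the secateurs and the wire spool on the mat where they lie.

Things in the scene. Friction and masses are not known exactly. Their poses are not given: they have to be found in the camera images.
- knob: loose black 12-sided knob, 50-100 g, lying bore-down on the mat. Origin: centre of its underside, z up. Skirt 47 mm across, 22 high; on it a bar grip along x, 44 (x) x 14 (y) x 28 mm high (top 50 mm above the underside), a white pointer stripe on its +x half. 18 mm deep D-bore from below on the axis, 15.6 mm across, its flat on the pointer side (+x), 3.3 mm from the axis
- knob_pointer (a point): point on the knob's underside 22 mm from its centre along the knob's +x, below the outer end of the white pointer stripe; axes as the knob's
- spindle_seat (a point): centre of the steel collar's upper face (40 mm across, 85 mm above the table), where the knob's underside rests when home. A brass D-shaft rises 15 mm from it: 14 mm across, top 2 mm tapered, its flat 2.5 mm from the axis on this frame's +x, as is the red mark on the collar; z up. The knob fits one way only, with some 15 degrees and 0.8 mm of play. The shaft does not turn
- press (a joint): how far the spindle (collar, shaft and seat point together) is pressed in: 0 = out, 0.008 m = fully in, on a hard stop. A spring pushes it out again: 5 N to start moving it, 13 N at the stop
- glue_pan: heavy green electric glue pan, fixed to the table, on the left or right; housing 250 (x) x 200 (y) mm, its flat deck 70 mm above the table, origin at the centre of its underside. The spindle stands on the deck at x = -80 mm, the robot's side; a round dark pan, 148 mm across, rim 115 mm above the table, is centred at x = +43 mm
- mat: blue craft mat fixed to the table, 280 (x) x 240 (y) x 3 mm, origin at the centre of its underside; the knob starts on it, within 50 mm of its centre in x and 30 mm in y
- secateurs: bystander: orange-handled secateurs lying on the far edge of the mat, along the mat's y, about 180 mm long, 20 mm high, origin near the middle
- wire_spool: bystander: small copper wire spool, 36 mm across and 22 mm high, standing near a corner of the mat; origin at its underside

How it is judged:
On the way:
1. the knob is picked up clear of the mat, in the fingers (height (world z) of knob above 0.03 m and contact force between the fingers and knob above 1 N), for 0.2 s.
At the end, for the whole second after the job is handed in: The knob is home on the spindle (within 4 mm of its axis, underside under 3 mm above the collar, upright within 7 degrees, pointer towards the flat within 24 degrees), pressed in by over 6 of the 8 mm, at rest, and the fingers still hold it with over 2 N (horizontal distance between knob and spindle_seat below 0.004 m and z of knob in the frame of spindle_seat below 0.003 m and x of knob_pointer in the frame of spindle_seat above 0.018 m and angle between the x axis of knob and the x axis of spindle_seat, either way round below 0.42 rad and angle between knob's own z axis and vertical below 0.12 rad and value of joint press above 0.006 m and contact force between the fingers and knob above 2 N and linear speed of knob below 0.02 m/s); the arm keeps its last pose, push and grip.
It fails at once if the secateurs or the wire spool are shifted by more than 30 mm (distance of any of secateurs, wire_spool from where it was at the start of the episode above 0.03 m).
It also fails if it takes over 45 s, if anything falls off the work surface, if the arm or the gripper's body presses on something with over 40 N, if the wrist force passes 120 N, or if a joint passes its speed limit or range.

## Robot

A 6-joint arm with a two-finger parallel gripper is mounted at the origin on the work surface. World frame = base frame: x ahead of the robot, y to its left, z up, the work surface at z = 0. Lengths are in m, angles in rad, forces in N, time in s.
With the tool pointing down it reaches from about 0.35 to 0.775 m from the base axis. Payload 7.3 kg.
Tool frame: the origin (TCP) lies at the very end of the fingers, on their centre line; the grasp point (between the pads) lies 19 mm behind it; z points along the fingers, y is the line along which they close (so a half turn about z gives the same grasp; the last joint's range is limited). The gripper opens to 92 mm and grips with 3 to 60 N. Pads are 19 mm wide; open, the fingers measure 130 mm over their backs; the gripper's body (75 mm by 190 mm) begins 47 mm behind the grasp point.
Start: joints at [-1.263, 0.342, 1.524, -0, 1.275, -0.146], TCP at [0.23, -0.472, 0.227] pointing down, gripper open.
Joint ranges: [-2.53, 2.53], [-0.77, 2.02], [0.04, 2.7], [-1, 4.14], [0.28, 2.66], [-3.11, 3.11]. Speed limits (rad/s): [2.57, 2.57, 3.14, 3.14, 3.14, 3.14].

## Interface

Orientations are given as [roll, pitch, yaw] about the fixed x, y, z axes, in that order (R = Rz(yaw) Ry(pitch) Rx(roll)).
In Python, from cell import * gives the robot as it stands.
- The arm moves only by the tool step_arm, never from a script. Its argument "commands" is a list of rows, each a list of 7 numbers: the opening, from 0 (shut) to 1 (fully open), then the shift along the world's x, y, z in cm, then the turn, a rotation vector about the world's x, y, z in rad. A call has 1 to 5 rows; each row is the pose to reach, as a shift and turn from the pose commanded when the call began; what a row does not reach only later rows make up. A row lasts 1/12 s, in which the tool goes at most 41.7 mm and 7.16 degrees, less where a joint would pass 70% of its speed; a pose out of reach is approached as far as the arm can. A call with a gripper value outside its range is refused whole. The fingers move at their own pace and stop on an object; "grip_force" is the grip in N (left out, the last holds). Time passes only in rows, so rows that repeat a pose let the fingers close. It gives the time, the measured TCP pose, the force, the opening and the grip force at its end, in the units of the state.
- observe(): the state, without advancing time (a new reading comes with each control period).
- read_camera(name): name is "side" or "top"; returns the picture (400x640x3 uint8, red, green, blue); there is no depth.
- camera_model(name): a dict with "vfov" (degrees; the focal length in pixels is half the picture's height over the tangent of half this angle, whatever the lens; pixels are square), "cx", "cy" (the principal point, pixels), "k1" (the pictures are not rectified: a ray, as slopes to the right and down, at radius r is drawn at 1 + k1 r^2 times it, then the intrinsics apply), "world_to_cam" (4x4, takes a point from world to camera coordinates). Camera axes: x right, y up, looking along -z (the intrinsics and any distortion apply to the point x, -y, -z); pixel columns grow to the right and rows downward; lengths in m; the calibration is good to about 2 mm. A picture is of the moment at which its call begins. camera_model takes no time and is no camera call.
- hand_in(): hands the job in; it is judged then, once.
The state is a dict: "time": time; "qpos": joint angles; "qvel": joint speeds; "joint_efforts": joint torques, N m; "tool_pos": TCP position; "tool_rot": TCP orientation; "contact_force": force on the tool from outside, world axes, zero at the start; "torque": the same for the moment, N m; "opening": finger opening in m; "grip_force": force on a finger pad.
Only numpy, scipy, OpenCV 4.12 (cv2) and the standard library are available. Lean on these libraries where they do the work, as an engineer would, in place of code of your own. Each camera call takes 0.05 s, during which the arm holds its last target. There are 200 camera calls.

## Working session

There is one attempt and no reset: what is moved stays moved. The work goes in short steps, Python scripts to look and compute and a tool call to move; the robot and the scene stay as the last step left them, time stands still between calls to the robot, and variables do not carry over. Pictures are saved under pics/ and viewed, at most 10 in all, crops included, and the job is handed in when it is done.

Besides the shell and the picture viewer there is one more tool, called after "Emit:" by a JSON object that holds its "api" and its "payload". step_arm: Moves the arm, as the interface text tells. Its arguments: {"type":"object","properties":{"commands":{"type":"array"},"grip_force":{"type":"number"}},"required":["commands"]}

```bash
mkdir -p pics; ls
python3 - <<'E'
from cell import *
import cv2
for n in("top","side"):
    im=read_camera(n); cv2.imwrite(f"pics/{n}0.png",im[:,:,::-1]); 
    m=camera_model(n); print(n,m)
s=observe(); print(s)
E
```

```text
pics
top {'vfov': 53.56121034046838, 'cx': 316.3310780889795, 'cy': 192.41564129868655, 'k1': -0.03503006286773979, 'world_to_cam': array([[ 0.00525911, -0.99987391, -0.01498371,  0.05176865],
       [ 0.99546846,  0.00381207,  0.09501586, -0.58656361],
       [-0.09494676, -0.01541551,  0.99536299, -0.78594265],
       [ 0.        ,  0.        ,  0.        ,  1.        ]])}
side {'vfov': 43.47745436738457, 'cx': 322.9772902333061, 'cy': 200.74937319782526, 'k1': -0.09464630976193122, 'world_to_cam': array([[-0.96682047, -0.25544823, -0.00209419,  0.55668285],
       [ 0.15750936, -0.60255547,  0.78237951, -0.12129998],
       [-0.20111933,  0.75609067,  0.62279845, -1.0458744 ],
       [ 0.        ,  0.        ,  0.        ,  1.        ]])}
{'time': 0.1, 'qpos': array([-1.26299666e+00,  3.42628417e-01,  1.52494094e+00, -3.88674079e-05,
        1.27536399e+00, -1.45978476e-01]), 'qvel': array([-1.00097155e-03,  2.46708367e-04, -2.62518682e-03, -9.59148076e-04,
        3.72276108e-04,  4.59657698e-05]), 'joint_efforts': array([ 1.89592778e-03, -4.32002127e+01, -2.44694889e+01,  7.19281775e-02,
        5.26705314e-02, -5.71122609e-05]), 'tool_pos': array([ 0.23004958, -0.47150943,  0.22612044]), 'tool_rot': array([-3.14026081e+00, -1.58245253e-04,  4.53789380e-01]), 'contact_force': array([-0.11585167,  0.29029539,  0.04215483]), 'torque': array([-0.0145988, -0.0358316,  0.0035304]), 'grip_force': 0.0, 'opening': 0.09161845094982649}
```

View pics/top0.png

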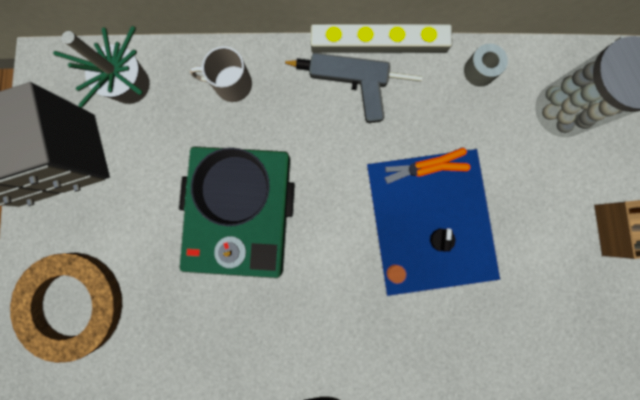

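View pics/side0.png

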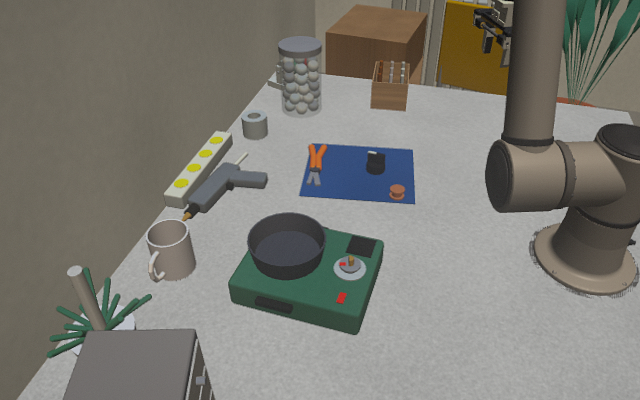

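Top view: knob at about (443,240) with its white stripe pointing up the picture, collar at about (230,252) with its red mark above it, spool at (397,274), secateurs at (430,167). Next I'll measure these and enlarge the knob and collar.

```bash
cat > h.py <<'E'
from cell import *
import cv2, numpy as np
def K(m):
    f=200/np.tan(np.radians(m["vfov"])/2); return np.array([[f,0,m["cx"]],[0,f,m["cy"]],[0,0,1.]]),np.array([m["k1"],0,0,0,0.])
def cast(n,px,z):
    m=camera_model(n);k,d=K(m);T=m["world_to_cam"]
    u=cv2.undistortPoints(np.array([[px]],float),k,d)[0,0]
    r=T[:3,:3].T@np.array([u[0],-u[1],-1]);c=-T[:3,:3].T@T[:3,3]
    return c+r*(z-c[2])/r[2]
def proj(n,p):
    m=camera_model(n);k,d=K(m);T=m["world_to_cam"]
    q=(T[:3,:3]@np.array(p)+T[:3,3])*[1,-1,-1]
    return cv2.projectPoints(q[None],np.zeros(3),np.zeros(3),k,d)[0][0,0]
def blob(mask,box):
    x0,y0,x1,y1=box; M=np.zeros_like(mask); M[y0:y1,x0:x1]=mask[y0:y1,x0:x1]
    n,l,s,c=cv2.connectedComponentsWithStats(M.astype(np.uint8)); 
    return sorted([(int(s[i,4]),c[i].round(1).tolist(),s[i,:4].tolist()) for i in range(1,n)],reverse=True)[:3]
E
python3 - <<'E'
from h import *
im=cv2.imread("pics/top0.png")[:,:,::-1].astype(int); R,G,B=im[...,0],im[...,1],im[...,2]
kb=(425,222,462,258); cb=(210,232,250,272)
print("knob dark",blob((im.max(2)<60),kb)); 
w=blob((im.min(2)>130),kb);print("white",w)
red=blob((R>G+70)&(R>B+70),cb);print("red",red)
col=blob((abs(R-G)<25)&(abs(R-B)<25)&(im.max(2)>100),cb);print("collar",col)
blue=((B>R+50)&(B>G+30)).astype(np.uint8)
g=((G>R+30)&(G>B+10)).astype(np.uint8); g[:140]=0;g[:,:170]=0;g[:,300:]=0
for nm,M,z in(("mat",blue,.003),("pan",g,.07)):
    c=max(cv2.findContours(M,0,2)[0],key=cv2.contourArea); r=cv2.minAreaRect(c)
    P=np.array([cast("top",p,z) for p in cv2.boxPoints(r)]);print(nm,P.round(3).tolist(),P.mean(0).round(4), [np.degrees(np.arctan2(*(P[(i+1)%4]-P[i])[1::-1])).round(1) for i in range(4)])
a=cv2.resize(cv2.imread("pics/top0.png")[222:258,425:462],(400,400),interpolation=2)
b=cv2.resize(cv2.imread("pics/top0.png")[232:272,210:250],(400,400),interpolation=2)
cv2.imwrite("pics/z.png",np.hstack([a,b]))
E
```

```text
knob dark [(388, [441.1, 240.4], [430, 229, 25, 22])]
white [(41, [448.5, 233.9], [447, 229, 4, 11])]
red [(26, [225.8, 245.5], [224, 243, 5, 6])]
collar [(640, [230.1, 252.2], [215, 237, 30, 31])]
mat [[0.65, -0.052, 0.003], [0.689, -0.294, 0.003], [0.409, -0.327, 0.003], [0.373, -0.092, 0.003]] [ 0.5304 -0.1913  0.003 ] [np.float64(-81.0), np.float64(-173.2), np.float64(98.7), np.float64(8.3)]
pan [[0.43, 0.318, 0.07], [0.676, 0.309, 0.07], [0.662, 0.11, 0.07], [0.418, 0.124, 0.07]] [0.5463 0.2152 0.07  ] [np.float64(-2.1), np.float64(-94.2), np.float64(176.6), np.float64(86.5)]
```

View pics/z.png

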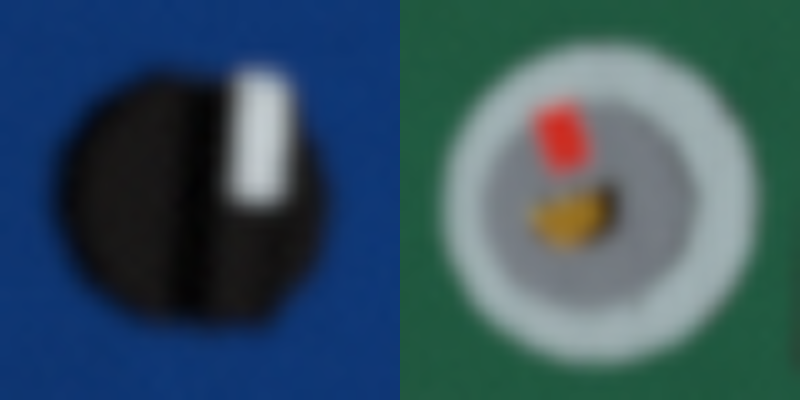

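Left: stripe runs from about (448.9,240.5) to (449.2,228.5), nearly straight up. Right: collar (inner grey disc) centred at about (228.8,252.3), red mark at (226.2,245.5), and the brass shaft's flat side faces the mark.

Run:
```python
from h import *
for n in("top",):
    im=cv2.imread("pics/top0.png")
    up=cv2.resize(im,None,fx=8,fy=8,interpolation=2).astype(int)
    def pix(p): return ((np.array(p)+.5)/8-.5)
    def big(M,box):
        x0,y0,x1,y1=[8*v for v in box];Z=np.zeros(M.shape,np.uint8);Z[y0:y1,x0:x1]=M[y0:y1,x0:x1]
        return max(cv2.findContours(Z,0,2)[0],key=cv2.contourArea)
    c=big(up.min(2)>110,(425,222,462,258)); P=np.array([cast(n,pix(p),.053) for p in cv2.boxPoints(cv2.minAreaRect(c))])
    E=sorted([(np.linalg.norm(P[i]-P[(i+1)%4]),i) for i in range(4)]);i=E[-1][1];d=P[(i+1)%4]-P[i];d*=np.sign(d[0]);a=np.arctan2(d[1],d[0])
    print("stripe centre",P.mean(0),"len",E[-1][0],E[0][0],"yaw",np.degrees(a),"axis",P.mean(0)[:2]-np.array([np.cos(a),np.sin(a)])*.022+np.array([np.cos(a),np.sin(a)])*E[-1][0]/2)
    c=big((up.max(2)<75),(425,222,462,258)); (x,y),r=cv2.minEnclosingCircle(c);print("skirt",cast(n,pix((x,y)),.02),pix((x,y)),r/8)
    mx=up.max(2);sat=mx-up.min(2)
    c=big((mx<152)&(sat<45)&(mx>95),(214,237,246,268)); h=cv2.convexHull(c);(x,y),r=cv2.minEnclosingCircle(h);C=cast(n,pix((x,y)),.085);print("collar",C,pix((x,y)),r/8)
    c=big((up[...,2]>up[...,1]+90)&(up[...,2]>up[...,0]+90),(214,237,240,255)); q=cv2.minAreaRect(c);Rm=cast(n,pix(q[0]),.085);d=Rm-C
    print("red",Rm,np.linalg.norm(d),np.degrees(np.arctan2(d[1],d[0])));B=np.array([cast(n,pix(p),.085) for p in cv2.boxPoints(q)]);print([np.degrees(np.arctan2(*(B[(i+1)%4]-B[i])[1::-1])).round(1) for i in range(2)],[np.linalg.norm(B[(i+1)%4]-B[i]).round(4) for i in range(2)])
# bar-side check from second camera
im=cv2.imread("pics/side0.png").astype(int)
print("side collar/knob px pred",proj("side",C),proj("side",[P.mean(0)[0]-.011,P.mean(0)[1],.003]))
cv2.imwrite("pics/z2.png",np.hstack([cv2.resize(im[240:290,325:375].astype(np.uint8),(400,400),interpolation=2),cv2.resize(im[140:190,350:400].astype(np.uint8),(400,400),interpolation=2)]))
```

```text
stripe centre [ 0.50273114 -0.20726184  0.053     ] len 0.022665106489408077 0.009776301181976593 yaw -5.508978046147053 axis [ 0.49211297 -0.20623775]
skirt [ 0.49026542 -0.20367181  0.02      ] [441.97375488 239.90263367] 13.115693092346191
collar [0.46729017 0.21746659 0.085     ] [229.53012085 251.7752533 ] 16.895231246948242
red [0.47934882 0.22488547 0.085     ] 0.014158064565350147 31.601193714044364
[np.float64(-71.3), np.float64(-160.0)] [np.float64(0.0076), np.float64(0.0107)]
side collar/knob px pred [349.6667794  261.67116797] [374.7020272  168.61113752]
```

View pics/z2.png

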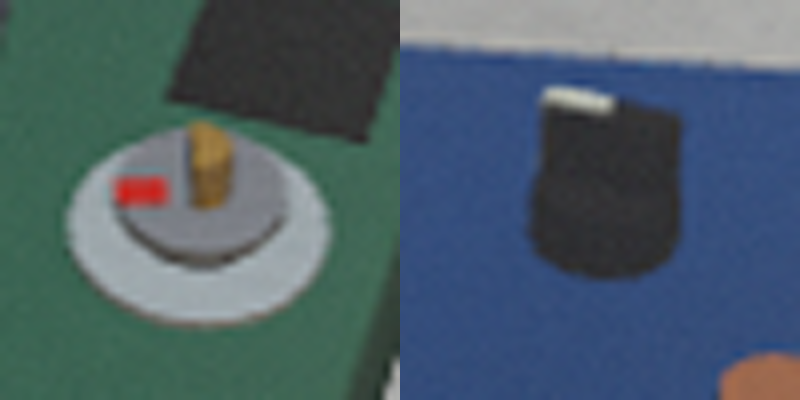

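Emit:
{"api": "step_arm", "payload": {"commands": [[0.6, 3, 3, -2, 0, 0, -0.11], [0.6, 6, 6, -4, 0, 0, -0.22], [0.6, 9, 9, -6, 0, 0, -0.33], [0.6, 12, 12, -8, 0, 0, -0.44], [0.6, 14.5, 14.5, -9, 0, 0, -0.55]], "grip_force": 25}}

```text
time: 0.52
tool_pos: [0.3639, -0.3368, 0.141]
tool_rot: [-3.14, 0.001, -0.098]
contact_force: [0.2, -0.5, 0.3]
opening: 0.0634
grip_force: 0.0
```

Emit:
{"api": "step_arm", "payload": {"commands": [[0.6, 2.7, 2.7, 0, 0, 0, 0], [0.6, 5.4, 5.4, -1, 0, 0, 0], [0.6, 8.5, 8.5, -1.5, 0, 0, 0], [0.6, 11.7, 12.05, -2.5, 0, 0, 0], [0.6, 11.7, 12.05, -2.5, 0, 0, 0]]}}

```text
time: 0.93
tool_pos: [0.4828, -0.2136, 0.1161]
tool_rot: [-3.139, 0.001, -0.088]
contact_force: [-0.7, 0.6, -0.1]
opening: 0.0555
grip_force: 0.0
```

Run:
```python
from h import *
a=read_camera("side");b=read_camera("top");s=observe();print(s["time"],s["tool_pos"],s["tool_rot"])
print(proj("top",s["tool_pos"]),proj("side",s["tool_pos"]))
f=lambda im,x,y:cv2.resize(im[y:y+100,x:x+100,::-1],(400,400),interpolation=2)
cv2.imwrite("pics/p1.png",np.hstack([f(b,390,190),f(a,325,100)]))
```

```text
1.0333 [ 0.4810572  -0.21614205  0.11662973] [-3.14077934e+00  1.69076378e-03 -8.81943159e-02]
[464.97346978 246.3191192 ] [382.3826348  129.42631407]
```

View pics/p1.png

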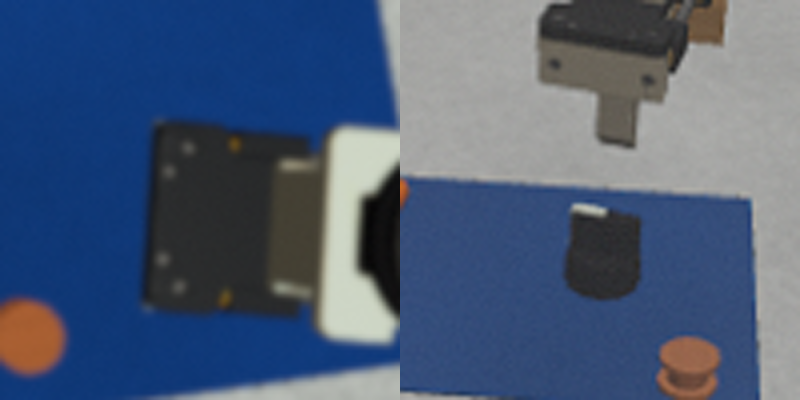

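Left (top): gripper body hides the knob. Right (side): finger tip centre at about (379,136), knob bar top edge from (367.4,151) to (384.6,153.6), skirt centred at about (375.4,170).

Run:
```python
from h import *
a=cast("side",(367.4,151.5),.053);b=cast("side",(384.6,153.8),.053);print(a,b,(a+b)/2,np.linalg.norm(a-b))
f=cast("side",(378.9,135.8),.1166);print("finger tip",f)
for p in((228.3,251.8),(228.6,252.1)):
  C=cast("top",p,.085);print("collar",C)
print(cast("side",(349.6,263.3),.085))
s=(cv2.imread("pics/side0.png").astype(int)); 
m=(s[...,2]>s[...,1]+90)&(s[...,2]>s[...,0]+90)
r=blob(m,(330,250,360,275))[0];print(r,cast("side",r[1],.085))
m=(s[...,2]>s[...,0]+40)&(s[...,1]>s[...,0]+20)&(s[...,2]<s[...,1]+90)
r=blob(m,(340,250,360,275));print(r)
```

```text
[ 0.51337538 -0.20587515  0.053     ] [ 0.46932971 -0.20651069  0.053     ] [ 0.49135255 -0.20619292  0.053     ] 0.04405025393231927
finger tip [ 0.48425958 -0.18402927  0.1166    ]
collar [0.467224   0.21981247 0.085     ]
collar [0.46666497 0.21922648 0.085     ]
[0.46650677 0.22157876 0.085     ]
(16, [342.5, 263.1], [340, 262, 6, 3]) [0.47923873 0.22436584 0.085     ]
[(44, [350.8, 259.8], [349, 255, 5, 11])]
```

Emit:
{"api": "step_arm", "payload": {"commands": [[0.6, 1.0, 1.0, 0, 0, 0, -0.005], [0.6, 1.0, 1.0, -1.5, 0, 0, -0.005], [0.6, 1.0, 1.0, -3, 0, 0, -0.005], [0.6, 1.0, 1.0, -4.5, 0, 0, -0.005], [0.6, 1.0, 1.0, -4.5, 0, 0, -0.005]]}}

```text
time: 1.45
tool_pos: [0.488, -0.2087, 0.0703]
tool_rot: [-3.14, 0.005, -0.099]
contact_force: [-1.6, 0.2, -1.3]
opening: 0.0551
grip_force: 0.0
```

Emit:
{"api": "step_arm", "payload": {"commands": [[0.6, 0.3, 0.2, 0, 0, 0, 0], [0.6, 0.3, 0.2, 0, 0, 0, 0], [0.6, 0.3, 0.2, -1.5, 0, 0, 0], [0.6, 0.3, 0.2, -3, 0, 0, 0], [0.6, 0.3, 0.2, -3, 0, 0, 0]]}}

```text
time: 1.87
tool_pos: [0.4925, -0.2061, 0.0416]
tool_rot: [-3.141, 0.002, -0.098]
contact_force: [-0.0, 0.1, 0.6]
opening: 0.0551
grip_force: 0.0
```

Emit:
{"api": "step_arm", "payload": {"commands": [[0.6, -0.1, 0, -0.6, 0, 0, 0], [0.6, -0.1, 0, -1.2, 0, 0, 0], [0.6, -0.1, 0, -1.2, 0, 0, 0], [0.6, -0.1, 0, -1.2, 0, 0, 0]]}}

```text
time: 2.2
tool_pos: [0.4925, -0.2063, 0.0308]
tool_rot: [3.141, -0.0, -0.097]
contact_force: [-0.4, 0.2, 0.1]
opening: 0.0549
grip_force: 0.0
```

Emit:
{"api": "step_arm", "payload": {"commands": [[0.05, 0, 0, 0, 0, 0, 0], [0.05, 0, 0, 0, 0, 0, 0], [0.05, 0, 0, 0, 0, 0, 0], [0.05, 0, 0, 0, 0, 0, 0], [0.05, 0, 0, 0, 0, 0, 0]], "grip_force": 25}}

```text
time: 2.62
tool_pos: [0.4925, -0.2062, 0.0307]
tool_rot: [3.141, -0.0, -0.097]
contact_force: [-0.4, -0.7, 0.2]
opening: 0.0261
grip_force: 0.0
```

Emit:
{"api": "step_arm", "payload": {"commands": [[0.05, 0, 0, 0, 0, 0, 0], [0.05, 0, 0, 0, 0, 0, 0], [0.05, 0, 0, 0, 0, 0, 0], [0.05, 0, 0, 0, 0, 0, 0]]}}

```text
time: 2.95
tool_pos: [0.4925, -0.2061, 0.0306]
tool_rot: [-3.142, 0.0, -0.097]
contact_force: [-0.1, 0.3, 0.7]
opening: 0.0136
grip_force: 25.0
```

Emit:
{"api": "step_arm", "payload": {"commands": [[0.05, 0, 0, 1.5, 0, 0, 0], [0.05, 0, 0, 4, 0, 0, 0], [0.05, 0, 0, 7, 0, 0, 0], [0.05, 0, 0, 10, 0, 0, 0], [0.05, 0, 0, 13, 0, 0, 0]], "grip_force": 40}}

```text
time: 3.37
tool_pos: [0.4921, -0.206, 0.1617]
tool_rot: [-3.141, 0.001, -0.097]
contact_force: [0.9, -1.0, -0.7]
opening: 0.0134
grip_force: 40.0
```

Emit:
{"api": "step_arm", "payload": {"commands": [[0.05, 0, 2, 0.5, 0, 0, 0.0], [0.05, 0, 5, 0.5, 0, 0, 0.1], [0.05, -0.5, 8.5, 0.5, 0, 0, 0.2], [0.05, -0.5, 12, 0.5, 0, 0, 0.3], [0.05, -0.5, 15.5, 0.5, 0, 0, 0.4]]}}

```text
time: 3.78
tool_pos: [0.4869, -0.0499, 0.1656]
tool_rot: [3.141, 0.0, 0.307]
contact_force: [1.2, -0.3, -0.6]
opening: 0.0138
grip_force: 40.0
```

Emit:
{"api": "step_arm", "payload": {"commands": [[0.05, 0, 3.5, 0, 0, 0, 0], [0.05, -0.5, 7, 0, 0, 0, 0], [0.05, -0.5, 10.5, 0, 0, 0, 0], [0.05, -0.5, 14, 0, 0, 0, 0], [0.05, -0.5, 17, 0, 0, 0, 0.065]]}}

```text
time: 4.2
tool_pos: [0.482, 0.121, 0.1656]
tool_rot: [-3.141, -0.0, 0.368]
contact_force: [-0.5, -0.8, -0.9]
opening: 0.0137
grip_force: 40.0
```

Emit:
{"api": "step_arm", "payload": {"commands": [[0.05, -0.5, 2, 0, 0, 0, 0], [0.05, -0.5, 4, 0, 0, 0, 0], [0.05, -0.5, 6, 0, 0, 0, 0], [0.05, -0.5, 6, 0, 0, 0, 0], [0.05, -0.5, 6, 0, 0, 0, 0]]}}

```text
time: 4.62
tool_pos: [0.4771, 0.1794, 0.1653]
tool_rot: [3.141, 0.001, 0.37]
contact_force: [-0.5, -1.3, -0.4]
opening: 0.0135
grip_force: 40.0
```

Emit:
{"api": "step_arm", "payload": {"commands": [[0.05, -0.5, 2, 0, 0, 0, 0], [0.05, -0.9, 4.05, 0, 0, 0, 0], [0.05, -0.9, 4.05, -1, 0, 0, 0], [0.05, -0.9, 4.05, -2.5, 0, 0, 0], [0.05, -0.9, 4.05, -2.5, 0, 0, 0]]}}

```text
time: 5.03
tool_pos: [0.467, 0.2178, 0.1379]
tool_rot: [3.141, 0.005, 0.367]
contact_force: [-1.1, 0.3, -1.3]
opening: 0.0136
grip_force: 40.0
```

Run:
```python
from h import *
a=read_camera("side");b=read_camera("top");s=observe();print(s["time"],s["tool_pos"],s["tool_rot"])
t=s["tool_pos"]
print("side px (crop): knob centre underside",(proj("side",[.467,.2195,t[2]-.0276])-[310,190])*5,"collar",(proj("side",[.467,.2195,.085])-[310,190])*5)
f=lambda im,x,y:cv2.resize(im[y:y+100,x:x+80,::-1],(400,500),interpolation=2)
cv2.imwrite("pics/p2.png",np.hstack([f(a,310,190),f(b,180,200)]))
```

```text
5.1333 [0.46828089 0.21817612 0.14004659] [3.14132305e+00 1.88493639e-03 3.66734239e-01]
side px (crop): knob centre underside [200.32824811 308.79328347] collar [197.91096344 362.32830462]
```

View pics/p2.png

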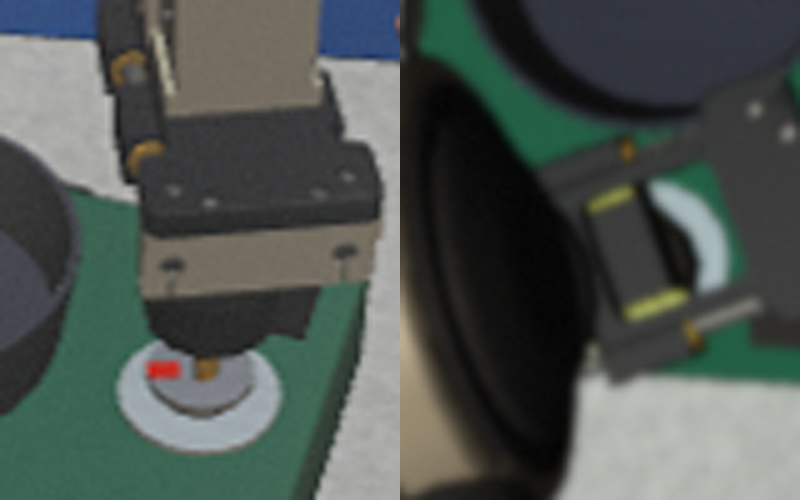

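Side view (5x): knob skirt's left edge at about x=148, its lowest point near (208,355); collar spans 147–255, centred near 201. The knob may be sitting to the right by a few mm. I'll measure it with more contrast.

Run:
```python
from h import *
a=read_camera("side");s=observe();t=s["tool_pos"];print(t)
c=a[238:278,330:380,::-1]
g=np.clip(c.astype(float)*1.0,0,255); g=(255*(g/255)**.45).astype(np.uint8)
u=cv2.resize(g,(800,640),interpolation=2)[:600]
# predicted skirt bottom circle for axis = TCP - d along tool x, d=0.001
th=np.linspace(0,2*np.pi,48)
y=t[2]-.0276
for d,colr in((.001,(0,255,255)),):
  cx=t[:2]-d*np.array([np.cos(.367),np.sin(.367)])
  for a_ in th:
    p=proj("side",[cx[0]+.0235*np.cos(a_),cx[1]+.0235*np.sin(a_),y]); q=((p-[330,238]+.5)*16).astype(int); cv2.circle(u,tuple(int(v) for v in q),2,colr,-1)
for a_ in th:
    p=proj("side",[.467+.02*np.cos(a_),.2195+.02*np.sin(a_),.085]); q=((p-[330,238]+.5)*16).astype(int); cv2.circle(u,tuple(int(v) for v in q),2,(255,0,255),-1)
cv2.imwrite("pics/p3.png",u)
```

```text
[0.46877665 0.21841115 0.14067902]
```

View pics/p3.png

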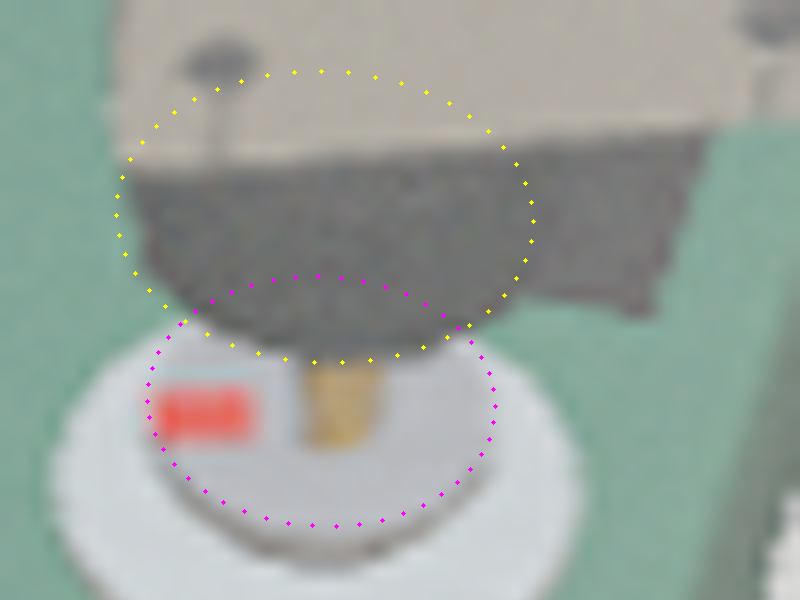

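Side view (16x): the skirt sits about 14 px (1.6 mm) right of the predicted circle, so the knob axis is some 2.5 mm behind the TCP along the tool's x. The collar prediction fits well sideways, but the real collar looks a little lower (+y). I'll cross-check the spindle y with the concentric light ring.

Run:
```python
from h import *
for n,box in(("top",(210,232,250,272)),("side",(328,250,372,286))):
    im=cv2.imread(f"pics/{n}0.png").astype(int); x0,y0,x1,y1=box
    c=cv2.resize(im[y0:y1,x0:x1].astype(np.uint8),None,fx=8,fy=8,interpolation=2).astype(int)
    mx=c.max(2);green=(c[...,1]>c[...,2]+22)
    def fit(M):
        k=max(cv2.findContours(M.astype(np.uint8),0,2)[0],key=cv2.contourArea);e=cv2.fitEllipse(cv2.convexHull(k));return (np.array(e[0])+.5)/8-.5+[x0,y0],np.array(e[1])/8
    sat=mx-c.min(2)
    p,a=fit(~green&(mx>100)&(sat<60));print(n,"bezel",p,a,cast(n,p,.071))
    inner=((mx<145)|(sat>60))&~green
    yy,xx=np.mgrid[:c.shape[0],:c.shape[1]];q=(p-[x0,y0]+.5)*8-.5
    inner&=np.hypot((xx-q[0])/(a[0] if n=="top" else a[1])*2/8,(yy-q[1])/(a[1] if n=="top" else a[0])*2/8)<.8
    p,a=fit(inner);print(n,"collar",p,a,cast(n,p,.085))
```

```text
top bezel [229.78347397 251.80223274] [29.94861031 30.70142746] [0.46646779 0.22023409 0.071     ]
top collar [228.7178154  251.98674965] [20.25587082 21.04475403] [0.4668797  0.21900681 0.085     ]
side bezel [349.39449883 268.09763145] [25.60512352 32.77001572] [0.46672349 0.22029529 0.071     ]
side collar [349.52927971 265.4735899 ] [15.51268864 22.23370361] [0.46543698 0.22701403 0.085     ]
```

Emit:
{"api": "step_arm", "payload": {"commands": [[0.05, 0.0, 0.23, 0, 0, 0, 0], [0.05, 0.0, 0.23, 0, 0, 0, 0], [0.05, 0.0, 0.23, -1.0, 0, 0, 0], [0.05, 0.0, 0.23, -1.0, 0, 0, 0], [0.05, 0.0, 0.23, -1.0, 0, 0, 0]]}}

```text
time: 5.6
tool_pos: [0.468, 0.2214, 0.1299]
tool_rot: [3.142, 0.002, 0.368]
contact_force: [-0.2, -0.1, -0.7]
opening: 0.0137
grip_force: 40.0
```

Emit:
{"api": "step_arm", "payload": {"commands": [[0.05, 0, 0, -0.2, 0, 0, 0], [0.05, 0, 0, -0.4, 0, 0, 0], [0.05, 0, 0, -0.4, 0, 0, 0], [0.05, 0, 0, -0.4, 0, 0, 0]]}}

```text
time: 5.93
tool_pos: [0.4684, 0.2216, 0.1264]
tool_rot: [3.142, 0.0, 0.368]
contact_force: [0.2, -0.3, -0.2]
opening: 0.014
grip_force: 40.0
```

Emit:
{"api": "step_arm", "payload": {"commands": [[0.05, 0.05, -0.08, 0, 0, 0, 0], [0.05, 0.05, -0.08, -0.15, 0, 0, 0], [0.05, 0.05, -0.08, -0.3, 0, 0, 0], [0.05, 0.05, -0.08, -0.3, 0, 0, 0]]}}

```text
time: 6.27
tool_pos: [0.4689, 0.221, 0.1233]
tool_rot: [-3.141, 0.0, 0.368]
contact_force: [-0.0, 1.2, -1.6]
opening: 0.0135
grip_force: 40.0
```

Emit:
{"api": "step_arm", "payload": {"commands": [[0.05, 0, 0, -0.2, 0, 0, 0], [0.05, 0, 0, -0.4, 0, 0, 0], [0.05, 0, 0, -0.4, 0, 0, 0]]}}

```text
time: 6.52
tool_pos: [0.4688, 0.221, 0.1191]
tool_rot: [-3.141, 0.0, 0.368]
contact_force: [-0.5, 2.2, -1.2]
opening: 0.014
grip_force: 40.0
```

Emit:
{"api": "step_arm", "payload": {"commands": [[0.05, 0, 0, -0.2, 0, 0, 0], [0.05, 0, 0, -0.4, 0, 0, 0], [0.05, 0, 0, -0.6, 0, 0, 0], [0.05, 0, 0, -0.6, 0, 0, 0]]}}

```text
time: 6.85
tool_pos: [0.4689, 0.221, 0.1131]
tool_rot: [-3.141, 0.0, 0.368]
contact_force: [-0.0, 3.0, -1.2]
opening: 0.0135
grip_force: 40.0
```

Emit:
{"api": "step_arm", "payload": {"commands": [[0.05, 0, 0, -0.2, 0, 0, 0], [0.05, 0, 0, -0.4, 0, 0, 0], [0.05, 0, 0, -0.4, 0, 0, 0]]}}

```text
time: 7.1
tool_pos: [0.469, 0.221, 0.1097]
tool_rot: [-3.141, -0.0, 0.368]
contact_force: [-2.9, 3.5, 6.9]
opening: 0.0138
grip_force: 40.0
```

Emit:
{"api": "step_arm", "payload": {"commands": [[0.05, -0.02, 0.03, -0.2, 0, 0, 0], [0.05, -0.03, 0.05, -0.4, 0, 0, 0], [0.05, -0.03, 0.05, -0.5, 0, 0, 0], [0.05, -0.03, 0.05, -0.5, 0, 0, 0]]}}

```text
time: 7.43
tool_pos: [0.469, 0.2211, 0.1054]
tool_rot: [3.141, -0.001, 0.368]
contact_force: [-2.6, -0.2, 11.6]
opening: 0.0137
grip_force: 40.0
```

Emit:
{"api": "step_arm", "payload": {"commands": [[0.05, -0.02, 0, -0.1, 0, 0, 0], [0.05, -0.03, 0, -0.2, 0, 0, 0], [0.05, -0.03, 0, -0.2, 0, 0, 0], [0.05, -0.03, 0, -0.2, 0, 0, 0]]}}

```text
time: 7.77
tool_pos: [0.4691, 0.2211, 0.1044]
tool_rot: [3.141, -0.002, 0.368]
contact_force: [-4.1, 0.4, 16.1]
opening: 0.0141
grip_force: 40.0
```

Emit:
{"api": "step_arm", "payload": {"commands": [[0.05, 0, 0, -0.1, 0, 0, 0], [0.05, 0, 0, -0.1, 0, 0, 0], [0.05, 0, 0, -0.1, 0, 0, 0]]}}

```text
time: 8.02
tool_pos: [0.4692, 0.2212, 0.1043]
tool_rot: [3.14, -0.003, 0.368]
contact_force: [-6.6, -1.5, 24.0]
opening: 0.0141
grip_force: 40.0
```

Run:
```python
from h import *
a=read_camera("side");s=observe();print(s["tool_pos"],s["tool_rot"],s["contact_force"],s["grip_force"])
g=(255*(a[238:290,325:385,::-1]/255.)**.45).astype(np.uint8)
cv2.imwrite("pics/p4.png",cv2.resize(g,None,fx=11,fy=11,interpolation=2))
```

```text
[0.46916646 0.2211732  0.10432686] [ 3.14047817e+00 -3.01307665e-03  3.68009776e-01] [-6.49373948 -0.74192677 23.96398401] 40.009469389915466
```

View pics/p4.png

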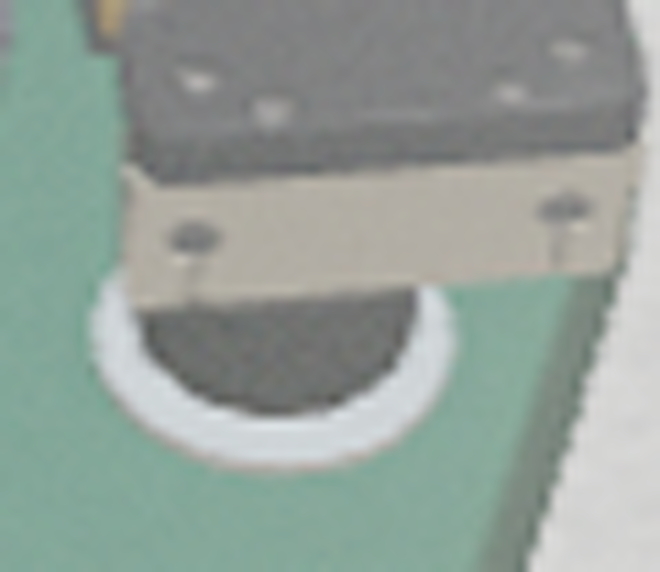

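The knob skirt covers the collar, centred in the ring at about (278,350). The force rises steeply with no further travel, so it is home and on the stop. Handing in.

```bash
python3 -c "
from cell import *
print(hand_in())"
```

```text
the job is handed in; nothing more can be done
None
```

The knob is home on the spindle and held pressed in against its stop with about 24 N of push and 40 N of grip; the job is handed in, and `hand_in()` returned no verdict.

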